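# Move the seasonings to the clean rack in the same order

### The job

The dark steel rack has to go to the wash: move its four seasonings into the clean wooden rack, keeping the same left-to-right order, so that each stands in the well at the same place in the row as the one it left (first to first, second to second and so on). Carry each straight across, without putting it down outside the racks or tipping it over, and set each upright on the floor of its well. Leave the wooden spoon, the striped mug and the white bowl where they are.

Things in the scene. Friction and masses are not known exactly. Their poses are not given: they have to be found in the camera images.
- black_cap_jar_mid (a point): Slim round spice jar with a tall black cap and a dark label: 41 mm in diameter, 105 mm high, straight sides, too tall for many palms: grip above its middle. Point at its centre, half-way up (52.5 mm above its foot), z up its axis. Starts upright in any well of the steel rack. Grasp across the row, fingertips above the rack top.
- salt_shaker_mid (a point): Small round salt shaker, clear lower part with a light grey domed top: 44 mm in diameter at the body (up to 74 mm above its foot), 34 mm at the top, 90 mm high. Point at its centre, half-way up (45 mm above its foot), z up its axis. Starts upright in any well of the steel rack. Grasp across the row, fingertips above the rack top.
- cork_bottle_mid (a point): Small clear glass bottle with a light-brown cork and a green sprig inside: 48 mm in diameter, 100 mm high with the cork; the neck and cork above about 65 mm are narrower, so grip the body. Point at its centre, half-way up (50 mm above its foot), z up its axis. Starts upright in any well of the steel rack. Grasp across the row, fingertips above the rack top.
- food_tin_mid (a point): Small round food tin with a red and cream picture label and a bare metal lid: 57 mm in diameter, 72 mm high, straight sides. Point at its centre, half-way up (36 mm above its foot), z up its axis. Starts upright in any well of the steel rack. Grasp across the row, fingertips above the rack top.
- steel_rack: Dark steel rack, full at the start, left or right: 100 x 340 mm, top face 28 mm above the worktop, fixed during a run, turned up to 0.3 rad. Origin: middle of underside; local y along it, +y = left end seen from the robot, x away from the robot, z up. Four round wells 72 mm wide at x = 0, y = +123, +41, -41, -123 mm (first to fourth from left); well floors 8 mm above the worktop.
- wood_rack: Light wooden rack, empty at the start, on the other side: 100 x 340 mm, top face 28 mm above the worktop, fixed during a run, turned up to 0.3 rad. Origin: middle of underside; local y along it, +y = left end seen from the robot, x away from the robot, z up. Four round wells 72 mm wide at x = 0, y = +123, +41, -41, -123 mm (first to fourth from left); well floors 8 mm above the worktop.
- wooden_spoon_mid (a point): Wooden spoon, 338 mm long, 52 mm wide at the bowl, 15 mm high, lying loose on the worktop behind the racks on the left, roughly along y. Point at its middle. Bystander. Above it a wall shelf overhangs the worktop from x = 0.61 m on, underside 0.565 m up.
- striped_mug_mid (a point): White mug with dark stripes, 90 mm in diameter, 120 mm over the handle, 88 mm high, standing loose to the right of the racks. Point at its middle, half-way up. Bystander.
- white_bowl_mid (a point): Small white bowl, 105 mm in diameter, 51 mm high, standing loose to the left of the racks. Point at its middle, half-way up. Bystander.
Mind the look-alikes: they are no part of the job. Leave any blue or yellow look-alike of the part that bears food_tin_mid alone.

How it is judged:
At the end, for the whole second after the job is handed in: Each well of the wooden rack holds one seasoning, in the order of the steel rack (judged as they cross), standing on the well floor within 5 mm in height and 18 mm of the well centre along and across the rack, tilted under 0.12 rad, at rest ((y of black_cap_jar_mid in the frame of wood_rack between 0.105 and 0.141 m or y of salt_shaker_mid in the frame of wood_rack between 0.105 and 0.141 m or y of cork_bottle_mid in the frame of wood_rack between 0.105 and 0.141 m or y of food_tin_mid in the frame of wood_rack between 0.105 and 0.141 m) and (y of black_cap_jar_mid in the frame of wood_rack between 0.023 and 0.059 m or y of salt_shaker_mid in the frame of wood_rack between 0.023 and 0.059 m or y of cork_bottle_mid in the frame of wood_rack between 0.023 and 0.059 m or y of food_tin_mid in the frame of wood_rack between 0.023 and 0.059 m) and (y of black_cap_jar_mid in the frame of wood_rack between -0.059 and -0.023 m or y of salt_shaker_mid in the frame of wood_rack between -0.059 and -0.023 m or y of cork_bottle_mid in the frame of wood_rack between -0.059 and -0.023 m or y of food_tin_mid in the frame of wood_rack between -0.059 and -0.023 m) and (y of black_cap_jar_mid in the frame of wood_rack between -0.141 and -0.105 m or y of salt_shaker_mid in the frame of wood_rack between -0.141 and -0.105 m or y of cork_bottle_mid in the frame of wood_rack between -0.141 and -0.105 m or y of food_tin_mid in the frame of wood_rack between -0.141 and -0.105 m) and x of black_cap_jar_mid in the frame of wood_rack between -0.018 and 0.018 m and x of salt_shaker_mid in the frame of wood_rack between -0.018 and 0.018 m and x of cork_bottle_mid in the frame of wood_rack between -0.018 and 0.018 m and x of food_tin_mid in the frame of wood_rack between -0.018 and 0.018 m and height (world z) of black_cap_jar between 0.004 and 0.013 m and height (world z) of salt_shaker between 0.004 and 0.013 m and height (world z) of cork_bottle between 0.004 and 0.013 m and height (world z) of food_tin between 0.004 and 0.013 m and angle between each of black_cap_jar_mid, salt_shaker_mid, cork_bottle_mid, food_tin_mid's own z axis and vertical below 0.12 rad and linear speed of each of black_cap_jar, salt_shaker, cork_bottle, food_tin below 0.02 m/s); the robot touches nothing.
It fails at once if the wooden spoon, the striped mug or the white bowl is shifted by more than 25 mm (distance of any of wooden_spoon_mid, striped_mug_mid, white_bowl_mid from where it was at the start of the episode above 0.025 m).
It fails at once if a seasoning stands in a well of the wooden rack while another still waits in the well at the same place of the steel rack (wrong order) ((((y of black_cap_jar_mid in the frame of wood_rack between 0.105 and 0.141 m and height (world z) of black_cap_jar below 0.013 m) or (y of salt_shaker_mid in the frame of wood_rack between 0.105 and 0.141 m and height (world z) of salt_shaker below 0.013 m) or (y of cork_bottle_mid in the frame of wood_rack between 0.105 and 0.141 m and height (world z) of cork_bottle below 0.013 m) or (y of food_tin_mid in the frame of wood_rack between 0.105 and 0.141 m and height (world z) of food_tin below 0.013 m)) and ((y of black_cap_jar_mid in the frame of steel_rack between 0.105 and 0.141 m and height (world z) of black_cap_jar below 0.013 m) or (y of salt_shaker_mid in the frame of steel_rack between 0.105 and 0.141 m and height (world z) of salt_shaker below 0.013 m) or (y of cork_bottle_mid in the frame of steel_rack between 0.105 and 0.141 m and height (world z) of cork_bottle below 0.013 m) or (y of food_tin_mid in the frame of steel_rack between 0.105 and 0.141 m and height (world z) of food_tin below 0.013 m))) or (((y of black_cap_jar_mid in the frame of wood_rack between 0.023 and 0.059 m and height (world z) of black_cap_jar below 0.013 m) or (y of salt_shaker_mid in the frame of wood_rack between 0.023 and 0.059 m and height (world z) of salt_shaker below 0.013 m) or (y of cork_bottle_mid in the frame of wood_rack between 0.023 and 0.059 m and height (world z) of cork_bottle below 0.013 m) or (y of food_tin_mid in the frame of wood_rack between 0.023 and 0.059 m and height (world z) of food_tin below 0.013 m)) and ((y of black_cap_jar_mid in the frame of steel_rack between 0.023 and 0.059 m and height (world z) of black_cap_jar below 0.013 m) or (y of salt_shaker_mid in the frame of steel_rack between 0.023 and 0.059 m and height (world z) of salt_shaker below 0.013 m) or (y of cork_bottle_mid in the frame of steel_rack between 0.023 and 0.059 m and height (world z) of cork_bottle below 0.013 m) or (y of food_tin_mid in the frame of steel_rack between 0.023 and 0.059 m and height (world z) of food_tin below 0.013 m))) or (((y of black_cap_jar_mid in the frame of wood_rack between -0.059 and -0.023 m and height (world z) of black_cap_jar below 0.013 m) or (y of salt_shaker_mid in the frame of wood_rack between -0.059 and -0.023 m and height (world z) of salt_shaker below 0.013 m) or (y of cork_bottle_mid in the frame of wood_rack between -0.059 and -0.023 m and height (world z) of cork_bottle below 0.013 m) or (y of food_tin_mid in the frame of wood_rack between -0.059 and -0.023 m and height (world z) of food_tin below 0.013 m)) and ((y of black_cap_jar_mid in the frame of steel_rack between -0.059 and -0.023 m and height (world z) of black_cap_jar below 0.013 m) or (y of salt_shaker_mid in the frame of steel_rack between -0.059 and -0.023 m and height (world z) of salt_shaker below 0.013 m) or (y of cork_bottle_mid in the frame of steel_rack between -0.059 and -0.023 m and height (world z) of cork_bottle below 0.013 m) or (y of food_tin_mid in the frame of steel_rack between -0.059 and -0.023 m and height (world z) of food_tin below 0.013 m))) or (((y of black_cap_jar_mid in the frame of wood_rack between -0.141 and -0.105 m and height (world z) of black_cap_jar below 0.013 m) or (y of salt_shaker_mid in the frame of wood_rack between -0.141 and -0.105 m and height (world z) of salt_shaker below 0.013 m) or (y of cork_bottle_mid in the frame of wood_rack between -0.141 and -0.105 m and height (world z) of cork_bottle below 0.013 m) or (y of food_tin_mid in the frame of wood_rack between -0.141 and -0.105 m and height (world z) of food_tin below 0.013 m)) and ((y of black_cap_jar_mid in the frame of steel_rack between -0.141 and -0.105 m and height (world z) of black_cap_jar below 0.013 m) or (y of salt_shaker_mid in the frame of steel_rack between -0.141 and -0.105 m and height (world z) of salt_shaker below 0.013 m) or (y of cork_bottle_mid in the frame of steel_rack between -0.141 and -0.105 m and height (world z) of cork_bottle below 0.013 m) or (y of food_tin_mid in the frame of steel_rack between -0.141 and -0.105 m and height (world z) of food_tin below 0.013 m)))).
It fails at once if a seasoning is put down on the worktop outside the racks (height (world z) of any of black_cap_jar, salt_shaker, cork_bottle, food_tin below 0.004 m).
It fails at once if a seasoning is tipped by more than about 35 degrees (angle between any of black_cap_jar_mid, salt_shaker_mid, cork_bottle_mid, food_tin_mid's own z axis and vertical above 0.6 rad).
It also fails if it takes over 109 s, if anything falls off the work surface, if the arm or the gripper's body presses on something with over 40 N, if the wrist force passes 120 N, or if a joint passes its speed limit or range.

### The arm

A 7-joint arm with a two-finger parallel gripper is mounted at the origin on a cart in front of the work surface, level with it; the furniture and walls round the work are solid. World frame = base frame: x ahead of the robot, y to its left, z up, the work surface at z = 0. Lengths are in m, angles in rad, forces in N, time in s.
With the tool pointing down it reaches from about 0.4 to 0.85 m from the base axis. Payload 10.4 kg.
Tool frame: the origin (TCP) lies at the very end of the fingers, on their centre line; the grasp point (between the pads) lies 19 mm behind it (manip.tcp_to_grasp is the distance from the TCP to the grasp point, in m); x points along the fingers, y is the direction in which the jaws open and shut, and the axes are right-handed (so a half turn about x gives the same grasp; the last joint's range is limited). The gripper opens to 85 mm and grips with 20 to 120 N. Pads are 22 mm wide; open, the fingers measure 114 mm over their backs; the gripper's body (76 mm by 85 mm) begins 54 mm behind the grasp point. The pads swing forward as they close: fully open they stand 13 mm farther back than shut.
Start: joints at [1.308, 0.332, -0.065, 1.46, 0.022, 1.35, -0.088], TCP at [0.148, -0.607, 0.231] pointing down, gripper open.
Joint ranges: [-2.6, 2.6], [-0.5, 2.12], [-1.47, 1.34], [0.16, 2.42], [-1.27, 4.41], [0.06, 2.06], [-2.6, 2.6]. Speed limits (rad/s): [2.22, 2.22, 2.79, 2.79, 3.14, 3.14, 3.14].

### API

Orientations are given as a unit quaternion [x, y, z, w].
In Python, from workcell import manip, cams, hand_in gives the robot as it stands.
- The arm moves only by the shell command python3 -m handwheel 'ROWS' [FORCE]. ROWS is text: rows parted by semicolons, each of 7 numbers parted by spaces: the shift along the tool's x, y, z in mm, then the turn, a rotation vector about the tool's x, y, z in rad, then the finger opening in mm, from 0 to 85.4. A call has 1 to 8 rows; each row shifts and turns the commanded pose from where the row before left it, along the tool's axes as they then stand; what a row does not reach is not made up. A row lasts 1/10 s, in which the tool goes at most 50 mm and 8.59 degrees, less where a joint would pass 70% of its speed; a pose out of reach is approached as far as the arm can. A call with a gripper value outside its range is refused whole. The fingers move at their own pace and stop on an object; FORCE is the grip in N (left out, the last holds). Time passes only in rows, so rows that do not move let the fingers close. It gives the time, the measured TCP pose, the force and the opening at its end, in the units of the state.
- manip.get_obs(): the state, without advancing time (a new reading comes with each control period).
- cams.camera(name): name is "scene" or "top"; returns a dict with "color" (400x640x3 uint8, blue, green, red), "depth" (400x640 float32, m along the optical axis (not along the pixel's ray), 0 where there is no reading), "camera_matrix" (3x3 intrinsics, pixels), "origin" and "attitude" of the camera in the world. Camera axes: x right, y down, z forward; pixel columns grow to the right and rows downward; lengths in m; the calibration is good to about 2 mm. A picture is of the moment at which its call begins.
- hand_in(): hands the job in, once; it reports no verdict.
Trained networks look in the newest picture that a camera, given by its name, has taken for a name from the list of things; names that differ only in an ending like _2 or _b are one class to them, and where a whole thing is asked for, a point or a joint stands for the part that bears it (a point fixed in the world has none). Each returns a list of dicts, best first, with "conf" (0 to 1); they miss things now and then, are a little off and sometimes report something else, mostly with a low value. They report only what shows in the picture. A call takes as long as a camera call. They do not tell look-alikes from the thing itself.
- cams.recognise(camera, thing): "box" ([left, top, width, height] in pixels, round what is visible of it).
- cams.outline_of(camera, thing): "region" (400x640 bool, what is visible of it) and "box" ([left, top, width, height] in pixels, round what is visible of it).
The state is a dict: "clock": time; "joint_pos": joint angles; "joint_velocities": joint speeds; "tau": joint torques, N m; "position": TCP position; "ee_rot": TCP orientation; "ft_force": force on the tool from outside, world axes, zero at the start; "torque": the same for the moment, N m; "grip_width": opening from 0.0 (shut) to 1.0 (fully open).
Only numpy, scipy, OpenCV 4.12 (cv2) and the standard library are available. Lean on these libraries where they do the work, as an engineer would, in place of code of your own. Each camera call takes 0.05 s, during which the arm holds its last target.

## Working session

There is one attempt and no reset: what is moved stays moved. The work goes in short steps, Python scripts to look and compute and a shell command to move; the robot and the scene stay as the last step left them, time stands still between calls to the robot, and variables do not carry over. Pictures are saved under pics/ and viewed, and the job is handed in when it is done.

```bash
mkdir -p pics; ls; python3 - <<'E'
from workcell import manip, cams
import cv2
print(manip.get_obs(), manip.tcp_to_grasp)
for n in("scene","top"):
    c=cams.camera(n); cv2.imwrite(f"pics/{n}0.png",c["color"]); print(n,c["camera_matrix"],c["origin"],c["attitude"])
E
```

```text
pics
{'clock': 0.0, 'joint_pos': array([ 1.30834908,  0.33287616, -0.06470051,  1.46096597,  0.02161751,
        1.34989484, -0.08851962]), 'joint_velocities': array([-0.00034778,  0.00068057, -0.00058459,  0.00028658, -0.00112892,
       -0.0007382 , -0.00013137]), 'tau': array([ 2.09555088e-03, -6.25444651e+01,  5.05123765e-02, -3.91600049e+01,
        1.63195952e-02,  9.99903772e-03,  4.65485323e-05]), 'position': array([ 0.14836874, -0.60673775,  0.23050149]), 'ee_rot': array([-0.7019368 , -0.08510172,  0.70211867, -0.08409399]), 'ft_force': array([ 0.6406149 , -0.23167244,  0.17828955]), 'torque': array([ 0.00785458,  0.03325212, -0.00291235]), 'grip_width': 1.0031667544792033} 0.0187
scene [[431.29884191   0.         318.99036735]
 [  0.         431.29884191 197.31965612]
 [  0.           0.           1.        ]] [-0.45885323  0.9860252   0.72353738] [-0.31569367  0.78164239 -0.49830168  0.2026527 ]
top [[450.26954294   0.         319.56381055]
 [  0.         450.26954294 203.36752645]
 [  0.           0.           1.        ]] [0.31044908 0.00633434 1.99677628] [-0.70301443  0.70882739 -0.04136997  0.04028601]
```

View pics/scene0.png

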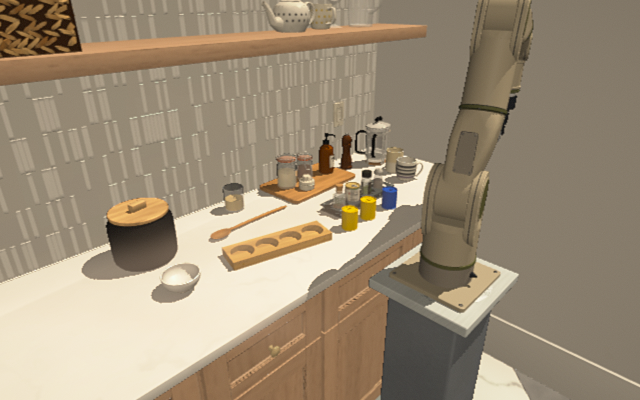

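View pics/top0.png

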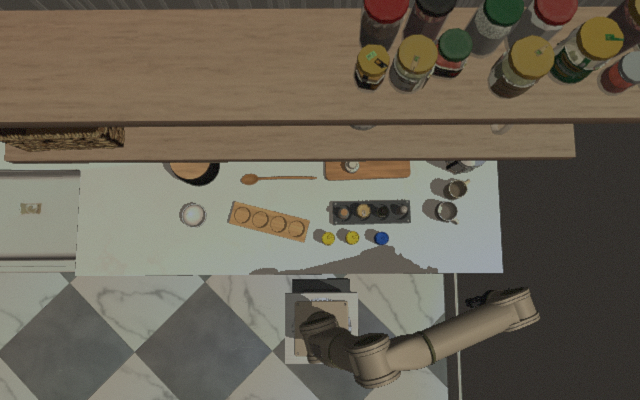

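The scene view shows the wooden rack around (278,243), with the white bowl at (180,278). In the top view the wood rack is at (270,222) and the steel rack at (370,212), holding four items. In front of it are three look-alike tins, yellow, yellow and blue, at (328,238), (352,238) and (381,238). I'll enlarge these and measure.

```bash
cat > h.py <<'E'
import numpy as np, cv2
from scipy.spatial.transform import Rotation as R
from workcell import manip, cams
def world(c):
    d=c["depth"];K=c["camera_matrix"];v,u=np.mgrid[:400,:640]
    P=np.stack([(u-K[0,2])/K[0,0]*d,(v-K[1,2])/K[1,1]*d,d],-1)
    W=P@R.from_quat(c["attitude"]).as_matrix().T+c["origin"]; W[d==0]=np.nan
    return W
def proj(c,p):
    q=(np.atleast_2d(p)-c["origin"])@R.from_quat(c["attitude"]).as_matrix()
    K=c["camera_matrix"]; return np.c_[q[:,0]/q[:,2]*K[0,0]+K[0,2],q[:,1]/q[:,2]*K[1,1]+K[1,2]]
E
python3 - <<'E'
from h import *
t=cams.camera("top"); s=cams.camera("scene")
for n,c in(("top",t),("scene",s)):
    W=world(c)
    for th in "black_cap_jar_mid salt_shaker_mid cork_bottle_mid food_tin_mid steel_rack wood_rack wooden_spoon_mid striped_mug_mid white_bowl_mid".split():
        for o in cams.outline_of(n,th)[:5]:
            if o["conf"]<.2: continue
            w=W[o["region"]]; w=w[~np.isnan(w[:,0])]
            print(n,th,round(o["conf"],2),np.round(o["box"]),len(w),np.round(np.median(w,0),3),np.round(np.percentile(w,95,axis=0),3),np.round(np.percentile(w,5,axis=0),3))
cv2.imwrite("pics/tc1.png",cv2.resize(t["color"][185:255,220:420],None,fx=4,fy=4,interpolation=cv2.INTER_CUBIC))
cv2.imwrite("pics/sc1.png",cv2.resize(s["color"][150:270,210:430],None,fx=3.6,fy=3.6,interpolation=cv2.INTER_CUBIC))
# rack fits
W=world(t)
z=W[...,2]
for th in("steel_rack","wood_rack"):
    o=cams.outline_of("top",th)
    if not o: print("none",th);continue
    m=o[0]["region"]; w=W[m]; w=w[(w[:,2]>.018)&(w[:,2]<.038)]
    r=cv2.minAreaRect((w[:,:2]*1000).astype(np.float32)); print(th,r)
E
```

```text
top black_cap_jar_mid 0.68 [378. 208.  10.  12.] 127 [ 0.493 -0.259  0.109] [ 0.516 -0.244  0.12 ] [ 0.476 -0.281  0.007]
top salt_shaker_mid 0.66 [244. 175.  63.  12.] 204 [0.657 0.303 0.012] [0.67  0.343 0.023] [0.635 0.097 0.003]
top salt_shaker_mid 0.48 [396. 203.  12.  12.] 100 [ 0.501 -0.346  0.079] [ 0.522 -0.333  0.101] [ 0.486 -0.366  0.02 ]
top food_tin_mid 0.65 [352. 202.  18.  16.] 134 [ 0.499 -0.18   0.076] [ 0.521 -0.158  0.086] [ 0.478 -0.204  0.055]
top food_tin_mid 0.63 [347. 230.  11.  15.] 145 [ 0.388 -0.135  0.069] [ 0.41  -0.109  0.077] [ 0.364 -0.156  0.046]
top food_tin_mid 0.55 [372. 231.  18.  13.] 151 [ 0.383 -0.259  0.069] [ 0.405 -0.234  0.08 ] [ 0.362 -0.285  0.048]
top steel_rack 0.62 [331. 199.  78.  25.] 1170 [ 0.493 -0.239  0.026] [ 0.543 -0.069  0.036] [ 0.454 -0.38   0.004]
top wood_rack 0.87 [231. 204.  79.  41.] 1675 [0.46  0.221 0.02 ] [0.522 0.369 0.035] [0.397 0.076 0.002]
top wooden_spoon_mid 0.56 [244. 175.  61.  11.] 260 [0.658 0.289 0.012] [0.672 0.34  0.023] [ 0.636  0.102 -0.   ]
top wooden_spoon_mid 0.45 [337. 205.  14.  16.] 110 [ 0.491
[... 1585 characters left out ...]
8 0.001]
scene wooden_spoon_mid 0.72 [212. 210.  67.  30.] 358 [0.654 0.239 0.009] [0.675 0.338 0.013] [ 0.636  0.08  -0.003]
scene wooden_spoon_mid 0.61 [330. 185.  12.  23.] 245 [ 0.483 -0.083  0.063] [ 0.502 -0.072  0.105] [ 0.469 -0.101  0.026]
scene striped_mug_mid 0.66 [397. 155.  22.  27.] 423 [ 0.484 -0.51   0.058] [ 0.531 -0.495  0.082] [ 0.453 -0.579  0.011]
scene white_bowl_mid 0.9 [159. 263.  40.  28.] 916 [0.506 0.549 0.031] [0.535 0.598 0.048] [0.438 0.507 0.012]
steel_rack ((497.9507751464844, -225.18759155273438), (99.80409240722656, 338.24542236328125), 1.8058576583862305)
wood_rack ((459.3095703125, 222.86767578125), (335.2133483886719, 99.07710266113281), 75.3789291381836)
```

```bash
sleep 1
```

```text
(no output)
```

View pics/tc1.png

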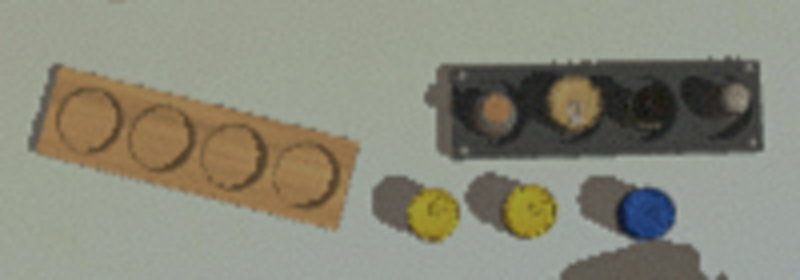

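View pics/sc1.png

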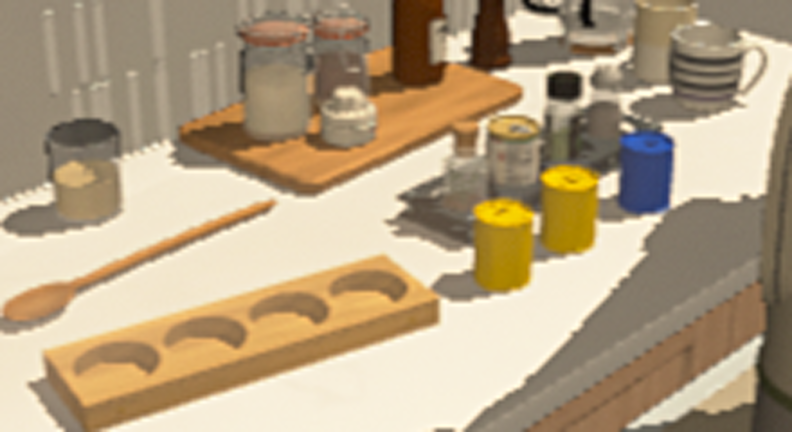

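```bash
cat >> h.py <<'E'
def rack(c,th):
    W=world(c); o=cams.outline_of("top",th)[0]; w=W[o["region"]]; w=w[(w[:,2]>.02)&(w[:,2]<.036)]
    (cx,cy),(a,b),ang=cv2.minAreaRect((w[:,:2]*1000).astype(np.float32))
    yaw=np.deg2rad(ang if b>a else ang-90)
    return np.array([cx,cy])/1000,yaw,(a,b)
STEEL=(np.array([.498,-.2252]),np.deg2rad(1.8)); WOOD=(np.array([.4593,.2229]),np.deg2rad(-14.6))
def well(r,i):
    y=[.123,.041,-.041,-.123][i]; c,a=r; return c+y*np.array([-np.sin(a),np.cos(a)])
def info(xy=None,z=None,yaw=None):
    "needed turn about tool x (yaw of rack) and shift in tool axes from present pose"
    o=manip.get_obs(); p=o["position"]; M=R.from_quat(o["ee_rot"]).as_matrix()
    print("t",round(o["clock"],1),"tcp",np.round(p,4),"w",round(o["grip_width"]*85,1),"F",np.round(o["ft_force"],1),"q",np.round(o["joint_pos"],2))
    print("tool x",np.round(M[:,0],3),"y",np.round(M[:,1],3))
    if yaw is not None:
        for s in(1,-1):
            ty=s*np.array([np.cos(yaw),np.sin(yaw),0]); tx=np.array([0,0,-1.]); T=np.c_[tx,ty,np.cross(tx,ty)]
            rv=R.from_matrix(M.T@T).as_rotvec(); print(" turn s",s,np.round(rv,3),"then shift",np.round(T.T@(np.r_[xy,z]-p)*1000,1) if xy is not None else "")
    if xy is not None: print(" shift now",np.round(M.T@(np.r_[xy,z]-p)*1000,1))
E
cat > fit.py <<'E'
from h import *
from scipy.optimize import least_squares
def fitc(name_pts,r,z0,z1,xy,rad=.045):
    w=name_pts; m=(w[:,2]>z0)&(w[:,2]<z1)&(np.hypot(*(w[:,:2]-xy).T)<rad); q=w[m,:2]
    f=least_squares(lambda c:np.hypot(*(q-c).T)-r,np.array(xy)+[.005,-.005],loss="soft_l1",f_scale=.003)
    return f.x,len(q)
E
python3 - <<'E'
from h import *; from fit import fitc
t=cams.camera("top"); s=cams.camera("scene"); Ws=world(s).reshape(-1,3); Ws=Ws[~np.isnan(Ws[:,0])]
Wt=world(t).reshape(-1,3); Wt=Wt[~np.isnan(Wt[:,0])]
for i,(n,r,h0,h1) in enumerate([("cork",.024,.03,.068),("tin",.0285,.034,.076),("jar",.0205,.034,.108),("salt",.022,.03,.078)]):
    xy=well(STEEL,i); print(n,"well",xy.round(4),"scene fit",*fitc(Ws,r,h0,h1,xy))
    m=(Wt[:,2]>(.085 if n!="tin" else .072))&(np.hypot(*(Wt[:,:2]-xy).T)<.035); print("   top median",Wt[m].mean(0).round(4),m.sum())
for th in("steel_rack","wood_rack"): print(th,rack(t,th))
for i in range(4): print("wood well",well(WOOD,i).round(4))
info(well(STEEL,0),.2,STEEL[1])
# overlay of predicted wells, both pics
for n,c in(("top",t),("scene",s)):
    im=cv2.resize(c["color"],None,fx=4,fy=4,interpolation=cv2.INTER_CUBIC)
    for r in(STEEL,WOOD):
        for i in range(4):
            a=np.linspace(0,6.28,60); P=np.c_[well(r,i)+.036*np.c_[np.cos(a),np.sin(a)],np.full(60,.028)]
            cv2.polylines(im,[((proj(c,P)+.5)*4-.5).astype(int)],True,(0,0,255),1)
    im=im[740:1020,880:1680] if n=="top" else im[660:1100,880:1620]
    cv2.imwrite(f"pics/ov_{n}.png",im)
E
```

```text
cork well [ 0.4941 -0.1023] scene fit [ 0.49283074 -0.09671118] 128
   top median [ 0.4912 -0.0984  0.1054] 42
tin well [ 0.4967 -0.1842] scene fit [ 0.50141814 -0.18177709] 193
   top median [ 0.5023 -0.183   0.0785] 120
jar well [ 0.4993 -0.2662] scene fit [ 0.49614278 -0.26086751] 185
   top median [ 0.4954 -0.2616  0.1127] 77
salt well [ 0.5019 -0.3481] scene fit [ 0.50699941 -0.35195285] 111
   top median [ 0.5048 -0.3516  0.0949] 45
steel_rack (array([ 0.49910144, -0.22412227]), np.float64(0.016341742136106563), (99.7428207397461, 338.3179931640625))
wood_rack (array([0.46085062, 0.22516727]), np.float64(-0.25792368946475713), (340.76324462890625, 100.08097076416016))
wood well [0.4903 0.3419]
wood well [0.4696 0.2626]
wood well [0.449  0.1832]
wood well [0.4283 0.1039]
t 1.4 tcp [ 0.1485 -0.6071  0.2313] w 84.9 F [0.7 0.3 0.2] q [ 1.31  0.33 -0.06  1.46  0.02  1.35 -0.09]
tool x [ 0. -0. -1.] y [ 0.238 -0.971  0.   ]
 turn s 1 [-1.362  0.    -0.   ] then shift [  31.3  361.3 -493.8]
 turn s -1 [ 1.779 -0.    -0.   ] then shift [  31.3 -361.3  493.8]
 shift now [  31.3 -408.3 -455.7]
```

View pics/ov_top.png

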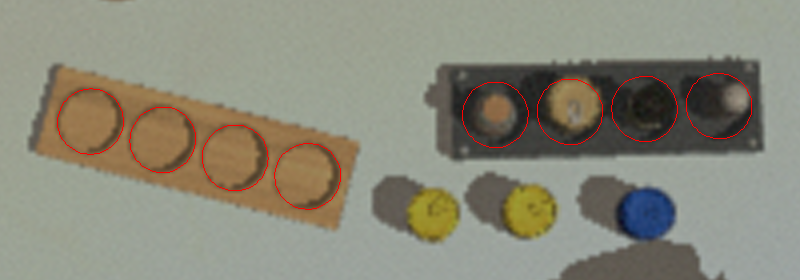

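View pics/ov_scene.png

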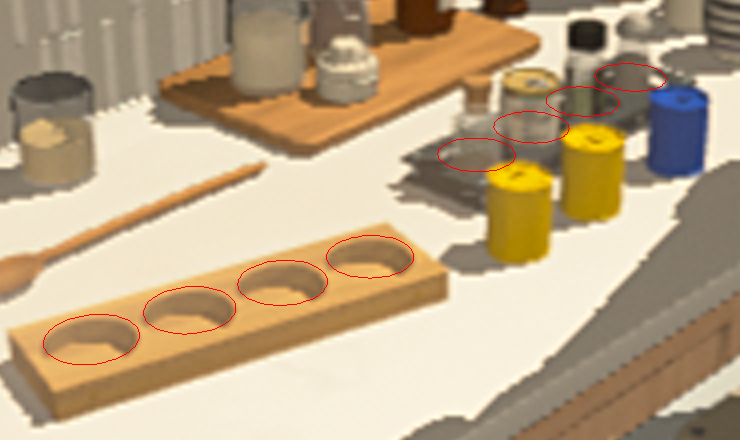

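Both overlays match the wells. The order from left to right is cork bottle, tin, black-cap jar, salt.

For the tin, the candidates in top0 are the yellow tins at (328,238) and (352,238), the blue one at (381,238), and the cream-labelled, metal-lidded one at (361,210) in the steel rack. The last is the one meant, because it stands in the well. The enlarged crop confirms it.

Now I'll turn the tool.

```bash
sed -i 's/^WOOD=.*//; s/; WOOD=.*/; WOOD=(np.array([.4600,.2240]),-.2563)/' h.py; grep -n WOOD h.py
python3 -m handwheel '0 0 0 -0.1 0 0 85; 0 0 0 -0.14 0 0 85; 0 0 0 -0.14 0 0 85; 0 0 0 -0.14 0 0 85; 0 0 0 -0.14 0 0 85; 0 0 0 -0.14 0 0 85; 0 0 0 -0.14 0 0 85; 0 0 0 -0.14 0 0 85' 40
python3 -m handwheel '0 0 0 -0.14 0 0 85; 0 0 0 -0.14 0 0 85; 0 0 0 0 0 0 85'
python3 -c "
from h import *
info([.492,-.0975],.2,STEEL[1])"
```

```text
17:STEEL=(np.array([.498,-.2252]),np.deg2rad(1.8)); WOOD=(np.array([.4600,.2240]),-.2563)
clock: 2.2
position: [0.1484, -0.6071, 0.2313]
ee_rot: [-0.557, -0.435, 0.557, -0.435]
ft_force: [0.1, 0.4, -1.0]
grip_width: 0.996
clock: 2.5
position: [0.1484, -0.6072, 0.2313]
ee_rot: [0.492, 0.508, -0.492, 0.508]
ft_force: [0.1, 0.7, -0.2]
grip_width: 0.994
t 2.5 tcp [ 0.1484 -0.6072  0.2313] w 84.5 F [ 0.1  0.7 -0.2] q [ 1.45  0.34 -0.25  1.45  0.08  1.36  1.23]
tool x [ 0. -0. -1.] y [1.    0.031 0.   ]
 turn s 1 [-0.  0. -0.] then shift [  31.3  359.5 -498.6]
 turn s -1 [ 3.141 -0.    -0.   ] then shift [  31.3 -359.5  498.6]
 shift now [  31.3  359.3 -498.7]
```

```bash
python3 -m handwheel '0 9 -12 0 0 0 85; 0 18 -25 0 0 0 85; 0 18 -25 0 0 0 85; 0 18 -25 0 0 0 85; 0 18 -25 0 0 0 85; 0 18 -25 0 0 0 85; 0 18 -25 0 0 0 85; 0 18 -25 0 0 0 85'
python3 -m handwheel '0 18 -25 0 0 0 85; 0 18 -25 0 0 0 85; 0 18 -25 0 0 0 85; 0 18 -25 0 0 0 85; 0 18 -25 0 0 0 85; 0 18 -25 0 0 0 85; 0 18 -25 0 0 0 85; 0 18 -25 0 0 0 85'
python3 -m handwheel '0 18 -25 0 0 0 85; 0 18 -25 0 0 0 85; 0 18 -25 0 0 0 85; 0 18 -25 0 0 0 85; 0 8.5 -11.6 0 0 0 85; 0 0 0 0 0 0 85; 0 0 0 0 0 0 85'
python3 - <<'E'
from h import *
info([.492,-.0975],.042,STEEL[1])
s=cams.camera("scene"); t=cams.camera("top")
cv2.imwrite("pics/s2.png",s["color"]);cv2.imwrite("pics/t2.png",t["color"][180:300,220:440].repeat(3,0).repeat(3,1))
E
```

```text
clock: 3.3
position: [0.279, -0.4141, 0.2314]
ee_rot: [0.493, 0.506, -0.494, 0.507]
ft_force: [0.2, -0.7, 0.2]
grip_width: 0.994
clock: 4.1
position: [0.4165, -0.21, 0.2314]
ee_rot: [0.493, 0.506, -0.494, 0.507]
ft_force: [0.7, -0.2, 0.2]
grip_width: 0.995
clock: 4.8
position: [0.4928, -0.0981, 0.2312]
ee_rot: [0.493, 0.507, -0.493, 0.507]
ft_force: [-0.1, 0.2, 0.2]
grip_width: 0.996
t 4.8 tcp [ 0.4928 -0.0981  0.2312] w 84.7 F [-0.1  0.2  0.2] q [ 0.83  0.13 -0.78  1.74  0.09  1.31  0.07]
tool x [-0.    -0.001 -1.   ] y [ 1.     0.028 -0.001]
 turn s 1 [-0.004  0.001  0.001] then shift [189.2  -0.8  -0.7]
 turn s -1 [ 3.138e+00  1.000e-03 -1.000e-03] then shift [189.2   0.8   0.7]
 shift now [189.2  -0.7  -0.8]
```

View pics/s2.png

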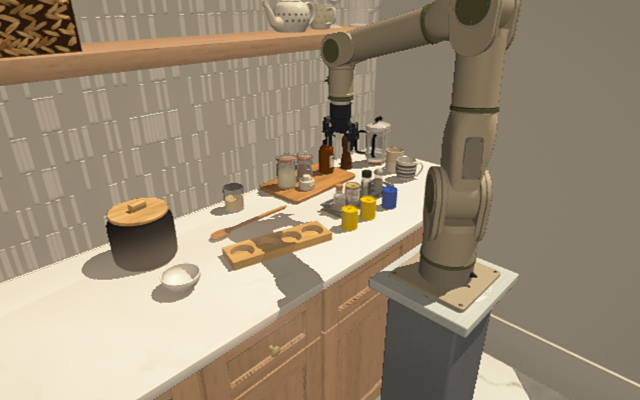

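The gripper hangs above the rack at about (340,130), well clear of everything. I'll descend on the cork bottle.

```bash
python3 -m handwheel '20 -0.7 -0.8 0 0 0 85; 25 0 0 0 0 0 85; 25 0 0 0 0 0 85; 25 0 0 0 0 0 85; 25 0 0 0 0 0 85; 25 0 0 0 0 0 85; 24 0 0 0 0 0 85; 20 0 0 0 0 0 85'
python3 -m handwheel '0 0 0 0 0 0 60; 0 0 0 0 0 0 40; 0 0 0 0 0 0 30; 0 0 0 0 0 0 30; 0 0 0 0 0 0 30; 0 0 0 0 0 0 30; 0 0 0 0 0 0 30; 0 0 0 0 0 0 30' 40
python3 -c "
from h import *
info()
t=cams.camera('top');s=cams.camera('scene')
cv2.imwrite('pics/s3.png',cv2.resize(s['color'][110:250,290:430],None,fx=4,fy=4))"
```

```text
clock: 5.7
position: [0.4917, -0.0988, 0.0411]
ee_rot: [0.493, 0.507, -0.494, 0.506]
ft_force: [0.1, -0.1, -0.5]
grip_width: 0.993
clock: 6.5
position: [0.4933, -0.0981, 0.0438]
ee_rot: [0.493, 0.506, -0.493, 0.508]
ft_force: [-3.8, 0.4, 8.8]
grip_width: 0.526
t 6.5 tcp [ 0.4933 -0.0981  0.0438] w 44.7 F [-3.8  0.4  8.8] q [ 0.75  0.35 -0.73  1.95  0.29  0.94 -0.09]
tool x [ 0.002 -0.001 -1.   ] y [1.    0.028 0.002]
```

View pics/s3.png

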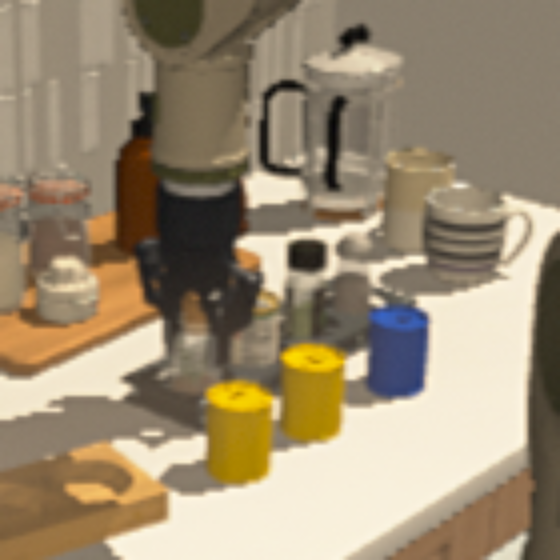

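```bash
python3 -m handwheel '-8 0 0 0 0 0 30; -15 0 0 0 0 0 30; -22 0 0 0 0 0 30; -22 0 0 0 0 0 30; -22 0 0 0 0 0 30; -20 0 0 0 0 0 30; -10 0 0 0 0 0 30; 0 0 0 0 0 0 30'
python3 - <<'E'
from h import *
info(well(WOOD,0),.16,WOOD[1])
s=cams.camera('scene')
cv2.imwrite('pics/s4.png',cv2.resize(s['color'][60:240,270:430],None,fx=3.3,fy=3.3))
E
```

```text
clock: 7.4
position: [0.4934, -0.0976, 0.1631]
ee_rot: [0.493, 0.506, -0.492, 0.508]
ft_force: [-1.2, 0.6, -4.4]
grip_width: 0.523
t 7.4 tcp [ 0.4934 -0.0976  0.1631] w 44.5 F [-1.2  0.6 -4.4] q [ 0.82  0.19 -0.78  1.84  0.15  1.17  0.02]
tool x [ 0.003 -0.001 -1.   ] y [1.    0.029 0.003]
 turn s 1 [ 0.285  0.001 -0.003] then shift [   3.1 -113.9 -425.7]
 turn s -1 [-2.856e+00  4.000e-03  1.000e-03] then shift [  3.1 113.9 425.7]
 shift now [   2.5   10.5 -440.5]
```

View pics/s4.png

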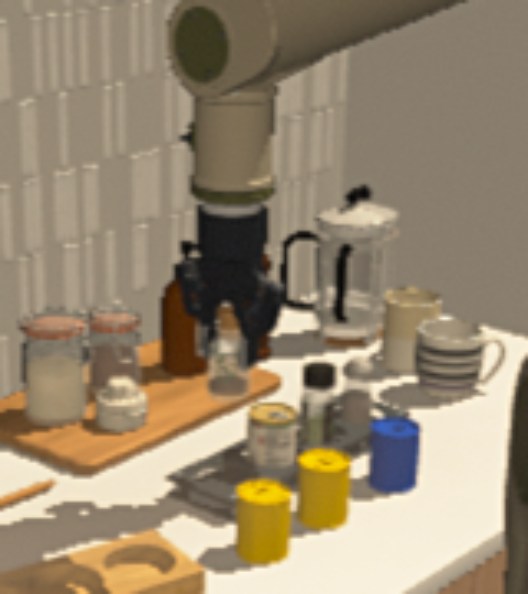

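The bottle is held upright with its foot at about (230,385) in the crop. I'll carry it across.

```bash
python3 -m handwheel '0 0 -12 0 0 0 30; 0 0 -24 0 0 0 30; 0 0 -30 0 0 0 30; 0 0 -30 0 0 0 30; 0 0 -30 0 0 0 30; 0 0 -30 0 0 0 30; 0 0 -30 0 0 0 30; 0 0 -30 0 0 0 30'
python3 -m handwheel '0 5 -30 0 0 0 30; 0 5 -30 0 0 0 30; 0 0 -30 0 0 0 30; 0 0 -30 0 0 0 30; 0 0 -30 0 0 0 30; 0 0 -30 0 0 0 30; 0 0 -24 0 0 0 30; 0 0 -14 0 0 0 30'
python3 -m handwheel '0 0 0 0.06 0 0 30; 0 0 0 0.085 0 0 30; 0 0 0 0.08 0 0 30; 0 0 0 0.06 0 0 30; 0 0 0 0 0 0 30; 0 0 0 0 0 0 30'
python3 - <<'E'
from h import *
info(well(WOOD,0),.0455,WOOD[1])
s=cams.camera('scene')
cv2.imwrite('pics/s5.png',cv2.resize(s['color'][110:290,190:350],None,fx=3.3,fy=3.3))
E
```

```text
clock: 8.25
position: [0.4852, 0.1204, 0.1604]
ee_rot: [0.492, 0.508, -0.493, 0.507]
ft_force: [0.6, 0.1, -3.9]
grip_width: 0.525
clock: 9.05
position: [0.4878, 0.3396, 0.1601]
ee_rot: [0.491, 0.509, -0.492, 0.507]
ft_force: [-0.1, -0.1, -4.2]
grip_width: 0.526
clock: 9.65
position: [0.4892, 0.3369, 0.1605]
ee_rot: [-0.559, -0.433, 0.56, -0.433]
ft_force: [-1.0, 0.6, -4.0]
grip_width: 0.522
t 9.7 tcp [0.4892 0.3369 0.1605] w 44.4 F [-1.   0.6 -4. ] q [ 0.    0.45 -0.87  1.6   0.36  1.26 -1.19]
tool x [-0.001 -0.    -1.   ] y [ 0.968 -0.251 -0.001]
 turn s 1 [0.003 0.001 0.001] then shift [115.    0.4  -6.4]
 turn s -1 [-3.139e+00 -2.000e-03  1.000e-03] then shift [115.   -0.4   6.4]
 shift now [115.    0.5  -6.4]
```

View pics/s5.png

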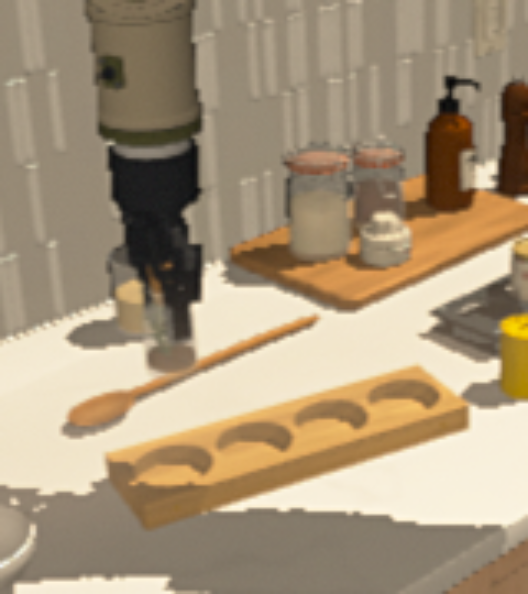

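```bash
python3 - <<'E'
from h import *; from fit import fitc
s=cams.camera("scene"); W=world(s).reshape(-1,3); W=W[~np.isnan(W[:,0])]
p=manip.get_obs()["position"]; m=(np.hypot(*(W[:,:2]-p[:2]).T)<.05)&(W[:,2]<.2)
print(p,np.sort(W[m,2])[:5], fitc(W,.024,.127,.15,p[:2],.05))
E
```

```text
[0.48961677 0.33673252 0.16083444] [-2.93218053e-03 -2.70305171e-03  1.03954420e-05  3.15788508e-03
  3.57895104e-03] (array([0.48923272, 0.33852397]), 109)
```

```bash
python3 -m handwheel '8 0 -2.5 0 0 0 30; 20 0 -2.5 0 0 0 30; 25 0 0 0 0 0 30; 25 0 0 0 0 0 30; 18 0 0 0 0 0 30; 10 0 0 0 0 0 30; 0 0 0 0 0 0 30; 0 0 0 0 0 0 30'
python3 - <<'E'
from h import *; from fit import fitc
info(well(WOOD,0),.0445,WOOD[1])
s=cams.camera('scene'); W=world(s).reshape(-1,3); W=W[~np.isnan(W[:,0])]
p=manip.get_obs()["position"];print(fitc(W,.024,.034,.052,p[:2],.04))
cv2.imwrite('pics/s6.png',cv2.resize(s['color'][130:290,190:350],None,fx=3.6,fy=3.6))
E
```

```text
clock: 10.55
position: [0.4917, 0.3419, 0.056]
ee_rot: [0.56, 0.432, -0.559, 0.432]
ft_force: [-0.2, -0.0, -3.1]
grip_width: 0.524
t 10.6 tcp [0.4917 0.3419 0.056 ] w 44.5 F [-0.2 -0.  -3.1] q [-0.05  0.57 -0.81  1.68  0.46  1.09 -1.26]
tool x [ 0.001  0.001 -1.   ] y [ 0.967 -0.253  0.001]
 turn s 1 [ 0.    -0.001 -0.001] then shift [11.5 -0.7 -1. ]
 turn s -1 [-3.141e+00  1.000e-03 -1.000e-03] then shift [11.5  0.7  1. ]
 shift now [11.5 -0.8 -0.9]
(array([0.49122004, 0.34273695]), 82)
```

View pics/s6.png

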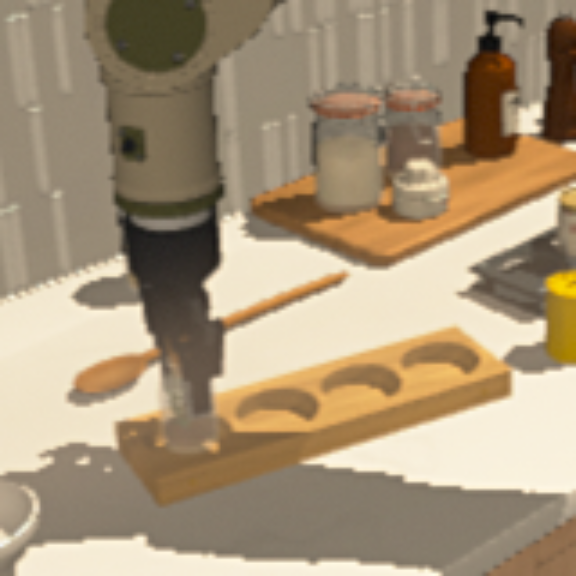

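The bottle is centred over the first well to within 1 mm. I'll lower it onto the floor.

```bash
python3 -m handwheel '6 0 0 0 0 0 30; 4 0 0 0 0 0 30; 2 0 0 0 0 0 30; 0 0 0 0 0 0 30; 0 0 0 0 0 0 30'
```

```text
clock: 11.1
position: [0.4915, 0.3416, 0.0439]
ee_rot: [0.56, 0.432, -0.56, 0.432]
ft_force: [-2.6, -1.2, 5.9]
grip_width: 0.525
```

```bash
python3 -m handwheel '0 0 0 0 0 0 50; 0 0 0 0 0 0 60; 0 0 0 0 0 0 70; 0 0 0 0 0 0 85; 0 0 0 0 0 0 85; 0 0 0 0 0 0 85'
python3 -m handwheel '-15 0 0 0 0 0 85; -25 0 0 0 0 0 85; -30 0 0 0 0 0 85; -30 0 0 0 0 0 85; -30 0 0 0 0 0 85; -20 0 0 0 0 0 85; 0 0 0 0 0 0 85'
python3 - <<'E'
from h import *; from fit import fitc
info([.502,-.182],.16,STEEL[1])
s=cams.camera('scene'); W=world(s).reshape(-1,3); W=W[~np.isnan(W[:,0])]
print(fitc(W,.024,.034,.068,well(WOOD,0),.04), well(WOOD,0))
cv2.imwrite('pics/s7.png',cv2.resize(s['color'][110:290,190:390],None,fx=3.3,fy=3.3))
E
```

```text
clock: 11.7
position: [0.4913, 0.3414, 0.0432]
ee_rot: [-0.56, -0.432, 0.56, -0.432]
ft_force: [1.1, 0.4, 0.8]
grip_width: 0.992
clock: 12.4
position: [0.4922, 0.3428, 0.1975]
ee_rot: [0.562, 0.432, -0.558, 0.432]
ft_force: [0.4, -1.3, -0.2]
grip_width: 0.992
t 12.4 tcp [0.4922 0.3428 0.1975] w 84.4 F [ 0.4 -1.3 -0.2] q [ 0.    0.43 -0.88  1.55  0.34  1.32 -1.18]
tool x [ 0.005  0.003 -1.   ] y [ 0.967 -0.253  0.004]
 turn s 1 [-0.287 -0.003 -0.004] then shift [ 37.5  -6.7 524.8]
 turn s -1 [ 2.854 -0.006  0.005] then shift [  37.5    6.7 -524.8]
 shift now [ 36.1 142.1 505.4]
(array([0.49127673, 0.34322461]), 168) [0.49118089 0.34298215]
```

View pics/s7.png

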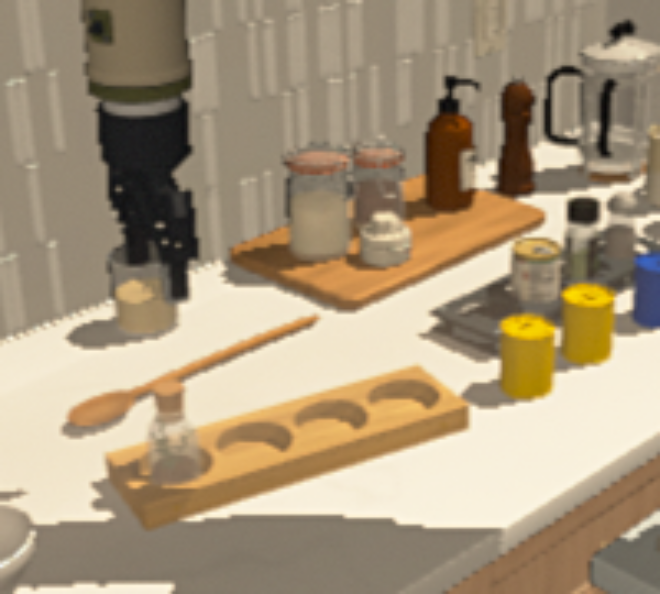

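The bottle stands in the first well at about (172,440) in the crop, 0.3 mm off centre. Next I'll turn the tool back and go to the tin.

```bash
python3 -m handwheel '0 0 10 -0.07 0 0 85; 0 0 10 -0.08 0 0 85; 0 0 10 -0.08 0 0 85; 0 0 10 -0.057 0 0 85; 0 0 30 0 0 0 85; 0 0 30 0 0 0 85; 0 0 30 0 0 0 85; 0 0 30 0 0 0 85'
python3 -m handwheel '0 0 34 0 0 0 85; 0 0 34 0 0 0 85; 0 0 34 0 0 0 85; 0 0 34 0 0 0 85; 0 0 34 0 0 0 85; 0 0 34 0 0 0 85; 0 0 34 0 0 0 85; 0 0 34 0 0 0 85'
python3 -m handwheel '0 0 34 0 0 0 85; 0 0 24 0 0 0 85; 0 0 14 0 0 0 85; 0 0 0 0 0 0 85; 0 0 0 0 0 0 85'
python3 -c "
from h import *
info([.502,-.182],.040,STEEL[1])"
```

```text
clock: 13.25
position: [0.4887, 0.1806, 0.1926]
ee_rot: [0.492, 0.508, -0.493, 0.508]
ft_force: [0.7, 0.4, 0.0]
grip_width: 0.998
clock: 14.05
position: [0.497, -0.0912, 0.1927]
ee_rot: [0.492, 0.508, -0.492, 0.507]
ft_force: [2.0, 0.0, -0.8]
grip_width: 0.991
clock: 14.55
position: [0.5, -0.1604, 0.1931]
ee_rot: [0.492, 0.508, -0.492, 0.508]
ft_force: [1.0, 0.1, 0.3]
grip_width: 0.996
t 14.6 tcp [ 0.5    -0.1604  0.1931] w 84.7 F [1.  0.1 0.3] q [ 0.88  0.21 -0.73  1.74  0.15  1.24  0.14]
tool x [-0.     0.001 -1.   ] y [ 0.999  0.032 -0.   ]
 turn s 1 [ 0.001 -0.001  0.   ] then shift [153.1   1.3  21.7]
 turn s -1 [-3.141e+00 -0.000e+00 -1.000e-03] then shift [153.1  -1.3 -21.7]
 shift now [153.1   1.4  21.8]
```

```bash
python3 -m handwheel '0 1.3 12 0 0 0 85; 10 0 9.8 0 0 0 85; 25 0 0 0 0 0 85; 25 0 0 0 0 0 85; 25 0 0 0 0 0 85; 25 0 0 0 0 0 85; 24 0 0 0 0 0 85; 18 0 0 0 0 0 85'
python3 -m handwheel '0 0 0 0 0 0 85; 0 0 0 0 0 0 65; 0 0 0 0 0 0 40; 0 0 0 0 0 0 40; 0 0 0 0 0 0 40; 0 0 0 0 0 0 40; 0 0 0 0 0 0 40; 0 0 0 0 0 0 40' 40
python3 -m handwheel '-8 0 0 0 0 0 40; -15 0 0 0 0 0 40; -22 0 0 0 0 0 40; -22 0 0 0 0 0 40; -22 0 0 0 0 0 40; -20 0 0 0 0 0 40; -10 0 0 0 0 0 40; 0 0 0 0 0 0 40'
python3 - <<'E'
from h import *
info(well(WOOD,1),.16,WOOD[1])
s=cams.camera('scene')
cv2.imwrite('pics/s8.png',cv2.resize(s['color'][60:240,270:430],None,fx=3.3,fy=3.3))
E
```

```text
clock: 15.35
position: [0.5011, -0.1836, 0.039]
ee_rot: [0.492, 0.508, -0.492, 0.507]
ft_force: [-0.0, -0.2, 0.8]
grip_width: 0.995
clock: 16.15
position: [0.5028, -0.1839, 0.0425]
ee_rot: [0.492, 0.507, -0.492, 0.508]
ft_force: [-1.4, 0.7, 6.7]
grip_width: 0.663
clock: 16.95
position: [0.5027, -0.1838, 0.1621]
ee_rot: [0.492, 0.507, -0.492, 0.509]
ft_force: [-0.7, 0.4, -2.5]
grip_width: 0.662
t 16.9 tcp [ 0.5027 -0.1838  0.1621] w 56.2 F [-0.7  0.4 -2.5] q [ 0.89  0.26 -0.71  1.76  0.18  1.19  0.16]
tool x [ 0.002 -0.001 -1.   ] y [1.    0.031 0.002]
 turn s 1 [ 0.287  0.001 -0.003] then shift [   2.1 -144.6 -424.6]
 turn s -1 [-2.854e+00  4.000e-03  2.000e-03] then shift [  2.1 144.6 424.6]
 shift now [   1.3  -18.4 -448.2]
```

View pics/s8.png

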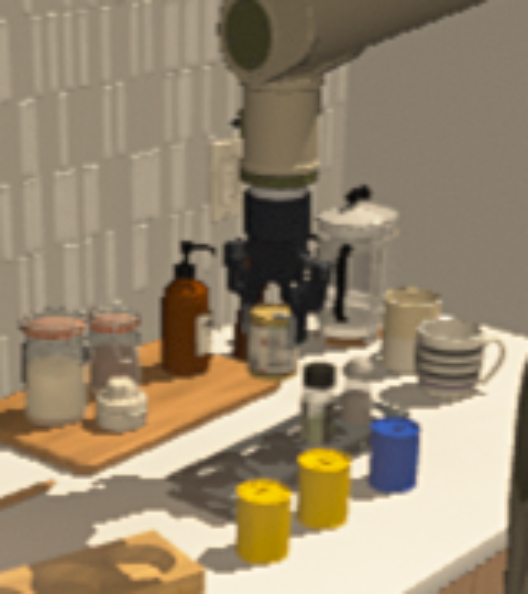

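The tin is held upright at (270,340) in the crop. I'll carry it to the second well.

```bash
python3 -m handwheel '0 0 -12 0 0 0 40; 0 0 -24 0 0 0 40; 0 -2 -30 0 0 0 40; 0 -2 -30 0 0 0 40; 0 -2 -30 0 0 0 40; 0 -2 -30 0 0 0 40; 0 -2 -30 0 0 0 40; 0 -2 -30 0 0 0 40'
python3 -m handwheel '0 -2 -30 0 0 0 40; 0 -2 -30 0 0 0 40; 0 -2 -30 0 0 0 40; 0 0 -30 0 0 0 40; 0 0 -30 0 0 0 40; 0 0 -30 0 0 0 40; 0 0 -28 0 0 0 40; 0 0 -20 0 0 0 40'
python3 -m handwheel '0 0 -4 0.06 0 0 40; 0 0 0 0.085 0 0 40; 0 0 0 0.08 0 0 40; 0 0 0 0.06 0 0 40; 0 0 0 0 0 0 40; 0 0 0 0 0 0 40'
python3 - <<'E'
from h import *; from fit import fitc
info(well(WOOD,1),.043,WOOD[1])
s=cams.camera('scene'); W=world(s).reshape(-1,3); W=W[~np.isnan(W[:,0])]
p=manip.get_obs()["position"]; print(fitc(W,.0285,.131,.16,p[:2],.045), well(WOOD,1))
E
```

```text
clock: 17.8
position: [0.482, 0.034, 0.1593]
ee_rot: [0.492, 0.508, -0.492, 0.507]
ft_force: [1.4, 0.5, -2.1]
grip_width: 0.656
clock: 18.6
position: [0.4684, 0.2623, 0.1593]
ee_rot: [0.491, 0.509, -0.492, 0.508]
ft_force: [-0.3, 0.1, -3.1]
grip_width: 0.657
clock: 19.2
position: [0.4693, 0.264, 0.1597]
ee_rot: [-0.558, -0.433, 0.559, -0.433]
ft_force: [-0.7, -0.4, -2.0]
grip_width: 0.659
t 19.2 tcp [0.4693 0.264  0.1597] w 56.0 F [-0.7 -0.4 -2. ] q [ 0.19  0.33 -0.92  1.75  0.27  1.21 -1.05]
tool x [-0.001 -0.    -1.   ] y [ 0.969 -0.249 -0.001]
 turn s 1 [0.005 0.001 0.001] then shift [116.7   1.1   0. ]
 turn s -1 [-3.137e+00 -1.000e-03  1.000e-03] then shift [116.7  -1.1  -0. ]
 shift now [ 1.167e+02  1.200e+00 -1.000e-01]
(array([0.46861571, 0.26531937]), 168) [0.47039363 0.26366072]
```

```bash
python3 -m handwheel '8 1.5 0.6 0 0 0 40; 20 0 0 0 0 0 40; 25 0 0 0 0 0 40; 25 0 0 0 0 0 40; 17 0 0 0 0 0 40; 6 0 0 0 0 0 40; 0 0 0 0 0 0 40; 0 0 0 0 0 0 40'
python3 - <<'E'
from h import *; from fit import fitc
info(well(WOOD,1),.043,WOOD[1])
s=cams.camera('scene'); W=world(s).reshape(-1,3); W=W[~np.isnan(W[:,0])]
p=manip.get_obs()["position"];print(fitc(W,.0285,.034,.058,p[:2],.042),well(WOOD,1))
cv2.imwrite('pics/s9.png',cv2.resize(s['color'][130:290,190:350],None,fx=3.6,fy=3.6))
E
```

```text
clock: 20.05
position: [0.4719, 0.2632, 0.0601]
ee_rot: [0.56, 0.433, -0.559, 0.433]
ft_force: [-0.4, -0.2, -2.0]
grip_width: 0.662
t 20.1 tcp [0.4719 0.2632 0.0601] w 56.3 F [-0.4 -0.2 -2. ] q [ 0.12  0.45 -0.85  1.84  0.39  1.03 -1.14]
tool x [ 0.001  0.001 -1.   ] y [ 0.968 -0.251  0.001]
 turn s 1 [ 0.003 -0.001 -0.001] then shift [17.1 -1.6 -0.1]
 turn s -1 [-3.139e+00  1.000e-03 -1.000e-03] then shift [17.1  1.6  0.1]
 shift now [17.1 -1.6 -0.1]
(array([0.47121002, 0.2648753 ]), 125) [0.47039363 0.26366072]
```

View pics/s9.png

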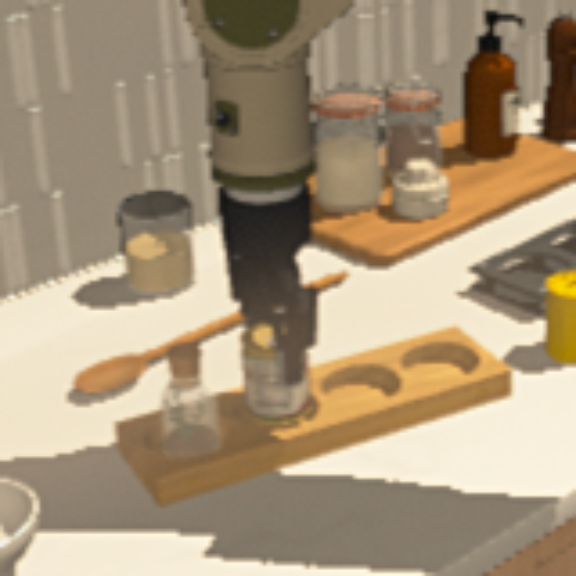

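```bash
python3 -m handwheel '5 -1 0.8 0 0 0 40; 5 0 0 0 0 0 40; 4 0 0 0 0 0 40; 3 0 0 0 0 0 40; 1 0 0 0 0 0 40; 0 0 0 0 0 0 40'
```

```text
clock: 20.7
position: [0.4702, 0.2621, 0.0425]
ee_rot: [-0.559, -0.432, 0.56, -0.433]
ft_force: [-8.0, -6.5, 18.0]
grip_width: 0.66
```

```bash
python3 -m handwheel '0 0 0 0 0 0 62; 0 0 0 0 0 0 66; 0 0 0 0 0 0 72; 0 0 0 0 0 0 85; 0 0 0 0 0 0 85; 0 0 0 0 0 0 85'
python3 -m handwheel '-15 0 0 0 0 0 85; -25 0 0 0 0 0 85; -30 0 0 0 0 0 85; -30 0 0 0 0 0 85; -30 0 0 0 0 0 85; -20 0 0 0 0 0 85; 0 0 0 0 0 0 85'
python3 - <<'E'
from h import *; from fit import fitc
info([.496,-.261],.19,STEEL[1])
s=cams.camera('scene'); W=world(s).reshape(-1,3); W=W[~np.isnan(W[:,0])]
print(fitc(W,.0285,.034,.076,well(WOOD,1),.04), well(WOOD,1)); m=(np.hypot(*(W[:,:2]-well(WOOD,1)).T)<.025)&(W[:,2]>.07)&(W[:,2]<.1); print("lid z",np.percentile(W[m,2],[5,50,95]))
print("jar",fitc(W,.0205,.034,.108,[.496,-.261]),"salt",fitc(W,.022,.03,.078,[.505,-.352]))
cv2.imwrite('pics/s10.png',cv2.resize(s['color'][110:290,190:390],None,fx=3.3,fy=3.3))
E
```

```text
clock: 21.3
position: [0.4702, 0.2622, 0.0412]
ee_rot: [-0.559, -0.433, 0.559, -0.433]
ft_force: [0.8, 0.2, -0.5]
grip_width: 0.992
clock: 22.0
position: [0.4713, 0.2633, 0.1952]
ee_rot: [0.561, 0.432, -0.557, 0.433]
ft_force: [0.7, -0.0, 0.1]
grip_width: 0.994
t 22.0 tcp [0.4713 0.2633 0.1952] w 84.5 F [ 0.7 -0.   0.1] q [ 0.21  0.29 -0.93  1.7   0.24  1.27 -1.03]
tool x [ 0.005  0.002 -1.   ] y [ 0.968 -0.251  0.004]
 turn s 1 [-0.285 -0.002 -0.005] then shift [  5.2   8.2 524.8]
 turn s -1 [ 2.857 -0.007  0.003] then shift [   5.2   -8.2 -524.8]
 shift now [  4.3 155.5 501.4]
(array([0.46932244, 0.26372233]), 288) [0.47039363 0.26366072]
lid z [0.07295009 0.07556906 0.07849588]
jar (array([ 0.49636871, -0.26117608]), 183) salt (array([ 0.50626752, -0.35346536]), 111)
```

View pics/s10.png

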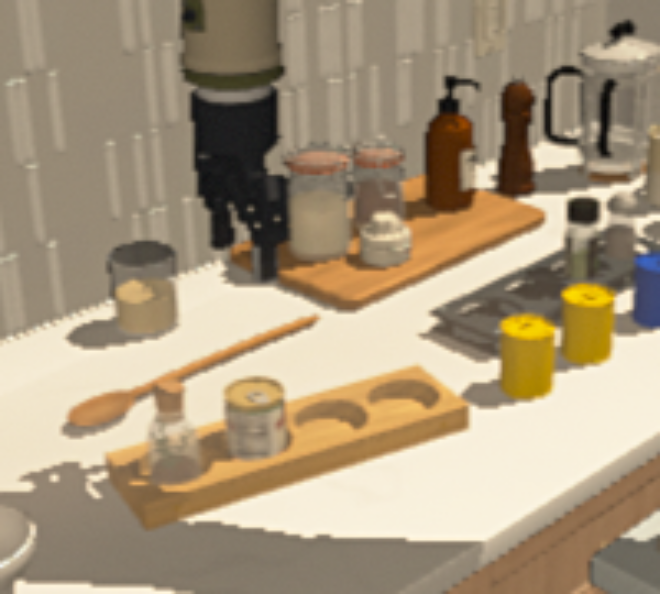

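The tin stands in the second well at (255,420) in the crop, about 1 mm off centre. Next is the jar.

```bash
python3 -m handwheel '0 0 10 -0.07 0 0 85; 0 0 10 -0.08 0 0 85; 0 0 10 -0.08 0 0 85; 0 0 10 -0.055 0 0 85; 0 0 30 0 0 0 85; 0 0 34 0 0 0 85; 0 0 34 0 0 0 85; 0 0 34 0 0 0 85'
python3 -m handwheel '0 0 34 0 0 0 85; 0 0 34 0 0 0 85; 0 0 34 0 0 0 85; 0 0 34 0 0 0 85; 0 0 34 0 0 0 85; 0 0 34 0 0 0 85; 0 0 34 0 0 0 85; 0 0 34 0 0 0 85'
python3 -m handwheel '0 0 34 0 0 0 85; 0 0 20 0 0 0 85; 0 0 0 0 0 0 85; 0 0 0 0 0 0 85'
python3 -c "
from h import *
info([.496,-.261],.051,STEEL[1])"
```

```text
clock: 22.85
position: [0.468, 0.0894, 0.1907]
ee_rot: [0.492, 0.508, -0.492, 0.508]
ft_force: [0.9, 0.4, 0.7]
grip_width: 0.996
clock: 23.65
position: [0.4764, -0.1823, 0.1906]
ee_rot: [0.492, 0.508, -0.492, 0.507]
ft_force: [0.3, 0.5, 0.5]
grip_width: 0.995
clock: 24.05
position: [0.4788, -0.2341, 0.1909]
ee_rot: [0.492, 0.508, -0.492, 0.507]
ft_force: [0.2, 1.3, -0.0]
grip_width: 0.997
t 24.1 tcp [ 0.4788 -0.2341  0.1909] w 84.7 F [ 0.2  1.3 -0. ] q [ 0.94  0.22 -0.64  1.73  0.14  1.24  0.3 ]
tool x [-0.001  0.001 -1.   ] y [ 1.     0.031 -0.001]
 turn s 1 [-0.    -0.001  0.001] then shift [139.9  16.4  27.4]
 turn s -1 [3.142e+00 1.000e-03 2.000e-03] then shift [139.9 -16.4 -27.4]
 shift now [139.8  16.5  27.6]
```

```bash
python3 -m handwheel '0 8 14 0 0 0 85; 0 8.5 13.6 0 0 0 85; 15 0 0 0 0 0 85; 25 0 0 0 0 0 85; 25 0 0 0 0 0 85; 25 0 0 0 0 0 85; 25 0 0 0 0 0 85; 24 0 0 0 0 0 85'
python3 -m handwheel '0 0 0 0 0 0 85; 0 0 0 0 0 0 65; 0 0 0 0 0 0 50; 0 0 0 0 0 0 25; 0 0 0 0 0 0 25; 0 0 0 0 0 0 25; 0 0 0 0 0 0 25; 0 0 0 0 0 0 25' 40
python3 -m handwheel '-8 0 0 0 0 0 25; -15 0 0 0 0 0 25; -22 0 0 0 0 0 25; -22 0 0 0 0 0 25; -22 0 0 0 0 0 25; -20 0 0 0 0 0 25; -10 0 0 0 0 0 25; 0 0 0 0 0 0 25'
python3 - <<'E'
from h import *
info(well(WOOD,2),.17,WOOD[1])
s=cams.camera('scene')
cv2.imwrite('pics/s11.png',cv2.resize(s['color'][60:240,270:430],None,fx=3.3,fy=3.3))
E
```

```text
clock: 24.85
position: [0.4956, -0.2597, 0.0505]
ee_rot: [0.492, 0.509, -0.491, 0.508]
ft_force: [0.3, -0.2, -1.6]
grip_width: 0.993
clock: 25.65
position: [0.4968, -0.2623, 0.0538]
ee_rot: [0.492, 0.507, -0.492, 0.508]
ft_force: [-2.4, 1.2, 5.5]
grip_width: 0.47
clock: 26.45
position: [0.497, -0.2624, 0.1734]
ee_rot: [0.492, 0.507, -0.492, 0.509]
ft_force: [0.2, 0.3, -1.2]
grip_width: 0.468
t 26.4 tcp [ 0.497  -0.2624  0.1734] w 39.8 F [ 0.2  0.3 -1.2] q [ 0.94  0.29 -0.63  1.68  0.18  1.22  0.3 ]
tool x [ 0.003 -0.002 -1.   ] y [1.    0.031 0.003]
 turn s 1 [ 0.287  0.002 -0.003] then shift [   3.4 -159.1 -420.2]
 turn s -1 [-2.854e+00  4.000e-03  2.000e-03] then shift [  3.4 159.1 420.2]
 shift now [   2.4  -33.5 -448. ]
```

View pics/s11.png

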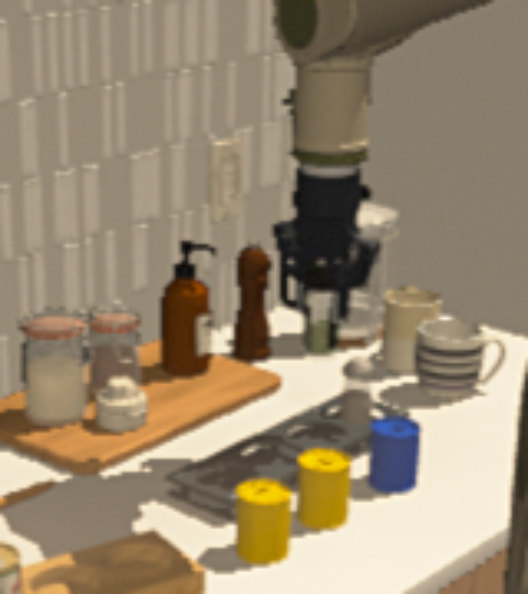

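The jar is held upright with its foot at about (320,350) in the crop. I'll carry it to the third well.

```bash
python3 -m handwheel '0 0 -12 0 0 0 25; 0 -2 -24 0 0 0 25; 0 -3 -30 0 0 0 25; 0 -3 -30 0 0 0 25; 0 -3 -30 0 0 0 25; 0 -3 -30 0 0 0 25; 0 -3 -30 0 0 0 25; 0 -3 -30 0 0 0 25'
python3 -m handwheel '0 -3 -30 0 0 0 25; 0 -3 -30 0 0 0 25; 0 -3 -30 0 0 0 25; 0 -2 -30 0 0 0 25; 0 -2 -30 0 0 0 25; 0 -1 -30 0 0 0 25; 0 0 -28 0 0 0 25; 0 0 -20 0 0 0 25'
python3 -m handwheel '0 0 -4 0.06 0 0 25; 0 0 0 0.085 0 0 25; 0 0 0 0.08 0 0 25; 0 0 0 0.06 0 0 25; 0 0 0 0 0 0 25; 0 0 0 0 0 0 25'
python3 - <<'E'
from h import *; from fit import fitc
info(well(WOOD,2),.054,WOOD[1])
s=cams.camera('scene'); W=world(s).reshape(-1,3); W=W[~np.isnan(W[:,0])]
p=manip.get_obs()["position"]; print(fitc(W,.0205,.131,.165,p[:2],.035), well(WOOD,2))
E
```

```text
clock: 27.3
position: [0.4682, -0.0448, 0.1703]
ee_rot: [0.492, 0.508, -0.492, 0.507]
ft_force: [0.8, 1.2, -0.3]
grip_width: 0.471
clock: 28.1
position: [0.4467, 0.183, 0.1705]
ee_rot: [0.491, 0.509, -0.492, 0.508]
ft_force: [0.4, 0.3, -1.3]
grip_width: 0.468
clock: 28.7
position: [0.4475, 0.1849, 0.1707]
ee_rot: [-0.558, -0.433, 0.559, -0.433]
ft_force: [0.6, -0.4, -0.8]
grip_width: 0.464
t 28.7 tcp [0.4475 0.1849 0.1707] w 39.5 F [ 0.6 -0.4 -0.8] q [ 0.41  0.17 -0.95  1.86  0.15  1.19 -0.85]
tool x [-0.001 -0.    -1.   ] y [ 0.969 -0.249 -0.001]
 turn s 1 [0.005 0.001 0.001] then shift [116.7   2.2  -0. ]
 turn s -1 [-3.137e+00 -1.000e-03  1.000e-03] then shift [116.7  -2.2   0. ]
 shift now [ 1.167e+02  2.300e+00 -1.000e-01]
(array([0.44676367, 0.18535012]), 131) [0.44960637 0.18433928]
```

```bash
python3 -m handwheel '8 2 0.3 0 0 0 25; 20 0 0 0 0 0 25; 25 0 0 0 0 0 25; 25 0 0 0 0 0 25; 18 0 0 0 0 0 25; 9 0 0 0 0 0 25; 0 0 0 0 0 0 25; 0 0 0 0 0 0 25'
python3 - <<'E'
from h import *; from fit import fitc
info(well(WOOD,2),.054,WOOD[1])
s=cams.camera('scene'); W=world(s).reshape(-1,3); W=W[~np.isnan(W[:,0])]
p=manip.get_obs()["position"];print(fitc(W,.0205,.034,.06,p[:2],.035),well(WOOD,2))
E
```

```text
clock: 29.55
position: [0.4504, 0.1841, 0.0668]
ee_rot: [0.559, 0.433, -0.559, 0.433]
ft_force: [0.0, -0.0, -0.2]
grip_width: 0.467
t 29.6 tcp [0.4504 0.1841 0.0668] w 39.7 F [ 0.  -0.  -0.2] q [ 0.32  0.33 -0.9   1.96  0.3   0.99 -0.97]
tool x [ 0.  0. -1.] y [ 0.968 -0.251  0.   ]
 turn s 1 [ 0.003 -0.    -0.   ] then shift [12.8 -0.9 -0.1]
 turn s -1 [-3.139e+00  1.000e-03 -1.000e-03] then shift [12.8  0.9  0.1]
 shift now [12.8 -0.9 -0.1]
(array([0.44955929, 0.18495316]), 97) [0.44960637 0.18433928]
```

```bash
python3 -m handwheel '5 0 0.4 0 0 0 25; 4 0 0 0 0 0 25; 3 0 0 0 0 0 25; 1 0 0 0 0 0 25; 0 0 0 0 0 0 25'
python3 -c "
from h import *
info()"
```

```text
clock: 30.1
position: [0.4501, 0.1835, 0.0537]
ee_rot: [-0.559, -0.432, 0.559, -0.433]
ft_force: [-3.0, -1.0, 7.3]
grip_width: 0.471
t 30.1 tcp [0.4501 0.1835 0.0537] w 40.0 F [-3.  -1.   7.3] q [ 0.31  0.35 -0.89  1.97  0.33  0.97 -0.99]
tool x [ 0.    -0.001 -1.   ] y [ 0.968 -0.251  0.   ]
```

```bash
python3 -m handwheel '0 0 0 0 0 0 46; 0 0 0 0 0 0 52; 0 0 0 0 0 0 65; 0 0 0 0 0 0 85; 0 0 0 0 0 0 85; 0 0 0 0 0 0 85'
python3 -m handwheel '-15 0 0 0 0 0 85; -25 0 0 0 0 0 85; -30 0 0 0 0 0 85; -30 0 0 0 0 0 85; -30 0 0 0 0 0 85; -12 0 0 0 0 0 85; 0 0 0 0 0 0 85'
python3 - <<'E'
from h import *; from fit import fitc
info([.506,-.3525],.19,STEEL[1])
s=cams.camera('scene'); W=world(s).reshape(-1,3); W=W[~np.isnan(W[:,0])]
print(fitc(W,.0205,.034,.1,well(WOOD,2),.035), well(WOOD,2))
print("salt",fitc(W,.022,.03,.078,[.505,-.352]))
cv2.imwrite('pics/s12.png',cv2.resize(s['color'][110:290,190:390],None,fx=3.3,fy=3.3))
E
```

```text
clock: 30.7
position: [0.45, 0.1834, 0.0533]
ee_rot: [-0.559, -0.433, 0.559, -0.433]
ft_force: [-0.7, -0.6, -0.1]
grip_width: 0.996
clock: 31.4
position: [0.4509, 0.1838, 0.1972]
ee_rot: [0.56, 0.432, -0.558, 0.433]
ft_force: [-0.5, 0.5, -1.0]
grip_width: 0.995
t 31.4 tcp [0.4509 0.1838 0.1972] w 84.6 F [-0.5  0.5 -1. ] q [ 0.43  0.14 -0.96  1.82  0.12  1.24 -0.82]
tool x [ 0.003  0.    -1.   ] y [ 0.968 -0.251  0.003]
 turn s 1 [-0.286 -0.001 -0.003] then shift [  7.2  38.2 537.8]
 turn s -1 [ 2.856e+00 -5.000e-03  1.000e-03] then shift [   7.2  -38.2 -537.8]
 shift now [  7.3 188.1 505.3]
(array([0.44937167, 0.18425417]), 236) [0.44960637 0.18433928]
salt (array([ 0.50612125, -0.35239465]), 110)
```

View pics/s12.png

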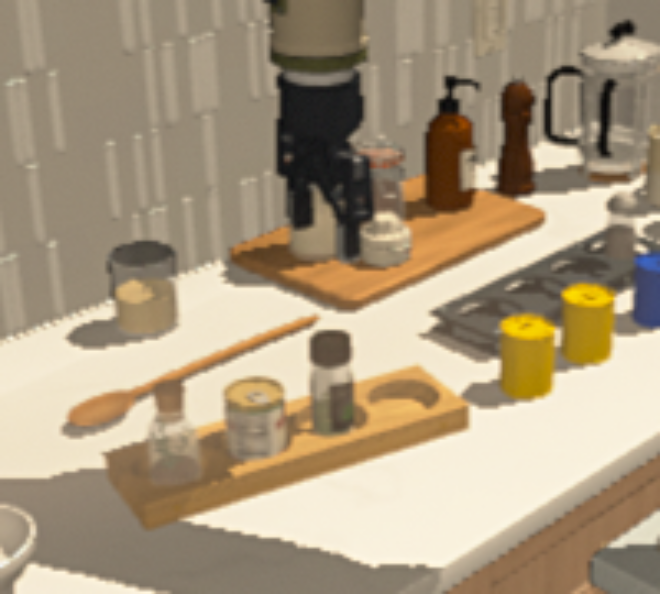

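The jar stands in the third well at (330,385) in the crop. Last is the salt shaker.

```bash
python3 -m handwheel '0 0 10 -0.07 0 0 85; 0 0 10 -0.08 0 0 85; 0 0 10 -0.08 0 0 85; 0 0 10 -0.056 0 0 85; 0 2 30 0 0 0 85; 0 2 34 0 0 0 85; 0 3 34 0 0 0 85; 0 3 34 0 0 0 85'
python3 -m handwheel '0 3 34 0 0 0 85; 0 3 34 0 0 0 85; 0 3 34 0 0 0 85; 0 3 34 0 0 0 85; 0 3 34 0 0 0 85; 0 3 34 0 0 0 85; 0 3 34 0 0 0 85; 0 3 34 0 0 0 85'
python3 -m handwheel '0 3 34 0 0 0 85; 0 2 28 0 0 0 85; 0 2 20 0 0 0 85; 0 0 0 0 0 0 85; 0 0 0 0 0 0 85'
python3 -c "
from h import *
info([.506,-.3525],.041,STEEL[1])"
```

```text
clock: 32.25
position: [0.4577, 0.0109, 0.1939]
ee_rot: [0.491, 0.509, -0.492, 0.507]
ft_force: [0.8, 0.8, -0.0]
grip_width: 0.995
clock: 33.05
position: [0.4906, -0.2598, 0.1934]
ee_rot: [0.492, 0.509, -0.492, 0.507]
ft_force: [0.6, 0.0, 0.3]
grip_width: 0.997
clock: 33.55
position: [0.5005, -0.3397, 0.1936]
ee_rot: [0.492, 0.509, -0.492, 0.507]
ft_force: [-0.2, -0.5, 0.6]
grip_width: 0.995
t 33.5 tcp [ 0.5005 -0.3397  0.1936] w 84.6 F [-0.2 -0.5  0.6] q [ 0.96  0.37 -0.56  1.54  0.2   1.29  0.41]
tool x [-0.002  0.002 -1.   ] y [ 0.999  0.032 -0.002]
 turn s 1 [ 0.001 -0.002  0.002] then shift [152.6   5.1  13. ]
 turn s -1 [-3.141e+00 -3.000e-03 -3.000e-03] then shift [152.6  -5.1 -13. ]
 shift now [152.5   5.4  13.3]
```

```bash
python3 -m handwheel '0 5.3 13.3 0 0 0 85; 12 0 0 0 0 0 85; 25 0 0 0 0 0 85; 25 0 0 0 0 0 85; 25 0 0 0 0 0 85; 25 0 0 0 0 0 85; 24 0 0 0 0 0 85; 15 0 0 0 0 0 85'
python3 -m handwheel '0 0 0 0 0 0 85; 0 0 0 0 0 0 65; 0 0 0 0 0 0 50; 0 0 0 0 0 0 28; 0 0 0 0 0 0 28; 0 0 0 0 0 0 28; 0 0 0 0 0 0 28; 0 0 0 0 0 0 28' 40
python3 -m handwheel '-8 0 0 0 0 0 28; -15 0 0 0 0 0 28; -22 0 0 0 0 0 28; -22 0 0 0 0 0 28; -22 0 0 0 0 0 28; -20 0 0 0 0 0 28; -10 0 0 0 0 0 28; 0 0 0 0 0 0 28'
python3 - <<'E'
from h import *
info(well(WOOD,3),.16,WOOD[1])
s=cams.camera('scene')
cv2.imwrite('pics/s13.png',cv2.resize(s['color'][60:240,270:430],None,fx=3.3,fy=3.3))
E
```

```text
clock: 34.35
position: [0.5054, -0.3514, 0.0415]
ee_rot: [0.492, 0.509, -0.492, 0.507]
ft_force: [-0.3, 0.5, 0.3]
grip_width: 0.994
clock: 35.15
position: [0.5072, -0.3541, 0.0457]
ee_rot: [0.492, 0.507, -0.492, 0.509]
ft_force: [-2.2, -0.1, 5.4]
grip_width: 0.431
clock: 35.95
position: [0.5075, -0.354, 0.1655]
ee_rot: [0.492, 0.507, -0.492, 0.509]
ft_force: [-0.3, 0.1, -1.9]
grip_width: 0.424
t 36.0 tcp [ 0.5075 -0.354   0.1655] w 36.0 F [-0.3  0.1 -1.9] q [ 0.96  0.41 -0.55  1.54  0.22  1.24  0.41]
tool x [ 0.003 -0.002 -1.   ] y [0.999 0.032 0.003]
 turn s 1 [ 0.288  0.002 -0.003] then shift [   5.5 -192.5 -424.1]
 turn s -1 [-2.853  0.004  0.003] then shift [  5.5 192.5 424.1]
 shift now [   4.4  -64.  -461.3]
```

View pics/s13.png

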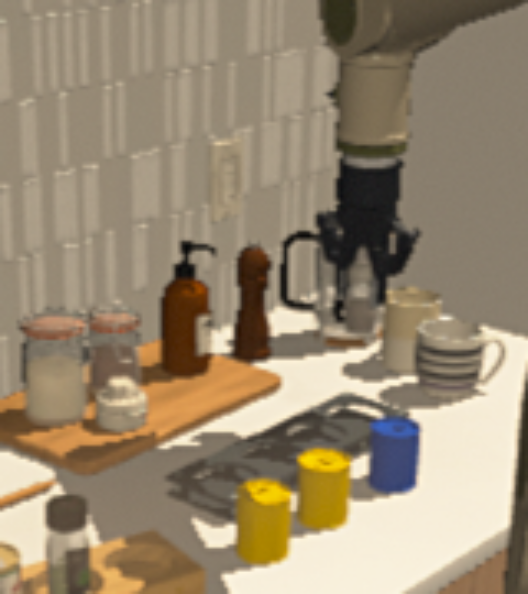

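The shaker is held upright at (360,290) in the crop and the steel rack is empty. I'll carry it to the fourth well.

```bash
python3 -m handwheel '0 0 -12 0 0 0 28; 0 -3 -24 0 0 0 28; 0 -5 -30 0 0 0 28; 0 -5 -30 0 0 0 28; 0 -5 -30 0 0 0 28; 0 -5 -30 0 0 0 28; 0 -5 -30 0 0 0 28; 0 -5 -30 0 0 0 28'
python3 -m handwheel '0 -5 -30 0 0 0 28; 0 -5 -30 0 0 0 28; 0 -5 -30 0 0 0 28; 0 -5 -30 0 0 0 28; 0 -5 -30 0 0 0 28; 0 -4 -30 0 0 0 28; 0 -2 -30 0 0 0 28; 0 0 -25 0 0 0 28'
python3 -m handwheel '0 0 -10 0.06 0 0 28; 0 0 0 0.085 0 0 28; 0 0 0 0.08 0 0 28; 0 0 0 0.06 0 0 28; 0 0 0 0 0 0 28; 0 0 0 0 0 0 28'
python3 - <<'E'
from h import *; from fit import fitc
info(well(WOOD,3),.046,WOOD[1])
s=cams.camera('scene'); W=world(s).reshape(-1,3); W=W[~np.isnan(W[:,0])]
p=manip.get_obs()["position"]; print(fitc(W,.022,.13,.155,p[:2],.035), well(WOOD,3))
cv2.imwrite('pics/s14.png',cv2.resize(s['color'][110:290,190:390],None,fx=3.3,fy=3.3))
E
```

```text
clock: 36.8
position: [0.4655, -0.1366, 0.1622]
ee_rot: [0.491, 0.509, -0.492, 0.508]
ft_force: [0.5, 0.5, -0.6]
grip_width: 0.431
clock: 37.6
position: [0.4266, 0.0971, 0.1624]
ee_rot: [0.491, 0.508, -0.492, 0.508]
ft_force: [1.7, -1.2, -1.1]
grip_width: 0.431
clock: 38.2
position: [0.4272, 0.1053, 0.1626]
ee_rot: [-0.558, -0.434, 0.559, -0.433]
ft_force: [-0.3, 0.2, -0.8]
grip_width: 0.432
t 38.2 tcp [0.4272 0.1053 0.1626] w 36.7 F [-0.3  0.2 -0.8] q [ 0.59  0.03 -0.93  1.97  0.03  1.15 -0.6 ]
tool x [-0.001 -0.    -1.   ] y [ 0.969 -0.248 -0.001]
 turn s 1 [0.006 0.001 0.001] then shift [ 1.166e+02  1.700e+00 -1.000e-01]
 turn s -1 [-3.136e+00 -2.000e-03  1.000e-03] then shift [ 1.166e+02 -1.700e+00  1.000e-01]
 shift now [116.6   1.8  -0.2]
(array([0.42630616, 0.10900529]), 88) [0.42881911 0.10501785]
```

View pics/s14.png

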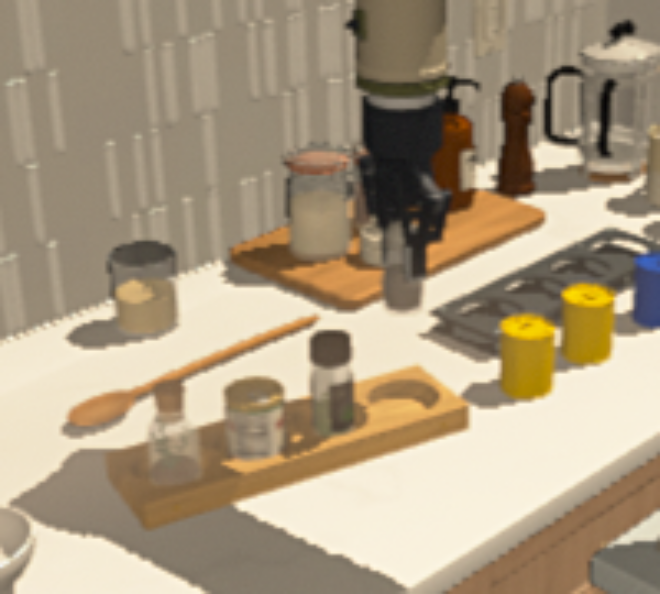

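```bash
python3 -m handwheel '8 2 2 0 0 0 28; 20 0 0 0 0 0 28; 25 0 0 0 0 0 28; 25 0 0 0 0 0 28; 17 0 0 0 0 0 28; 8 0 0 0 0 0 28; 0 0 0 0 0 0 28; 0 0 0 0 0 0 28'
python3 - <<'E'
from h import *; from fit import fitc
info(well(WOOD,3),.046,WOOD[1])
s=cams.camera('scene'); W=world(s).reshape(-1,3); W=W[~np.isnan(W[:,0])]
p=manip.get_obs()["position"];print(fitc(W,.022,.034,.053,p[:2],.035),well(WOOD,3))
E
```

```text
clock: 39.05
position: [0.4297, 0.1029, 0.0607]
ee_rot: [0.559, 0.433, -0.559, 0.433]
ft_force: [-0.3, 0.6, 0.0]
grip_width: 0.43
t 39.0 tcp [0.4297 0.1029 0.0607] w 36.5 F [-0.3  0.6  0. ] q [ 0.52  0.22 -0.91  2.07  0.21  0.94 -0.76]
tool x [ 0.  0. -1.] y [ 0.968 -0.25   0.   ]
 turn s 1 [ 0.004 -0.    -0.   ] then shift [14.7 -1.4 -1.9]
 turn s -1 [-3.138e+00  1.000e-03 -1.000e-03] then shift [14.7  1.4  1.9]
 shift now [14.7 -1.4 -1.9]
(array([0.42925832, 0.10676978]), 62) [0.42881911 0.10501785]
```

```bash
python3 -m handwheel '5 0 0 0 0 0 28; 5 0 0 0 0 0 28; 3 0 0 0 0 0 28; 2 0 0 0 0 0 28; 0 0 0 0 0 0 28; 0 0 0 0 0 0 28'
```

```text
clock: 39.7
position: [0.4294, 0.1027, 0.0456]
ee_rot: [-0.559, -0.433, 0.559, -0.433]
ft_force: [-3.7, -1.4, 6.8]
grip_width: 0.434
```

```bash
python3 -m handwheel '0 0 0 0 0 0 42; 0 0 0 0 0 0 50; 0 0 0 0 0 0 65; 0 0 0 0 0 0 85; 0 0 0 0 0 0 85; 0 0 0 0 0 0 85'
python3 -m handwheel '-15 0 0 0 0 0 85; -25 0 0 0 0 0 85; -30 0 0 0 0 0 85; -30 0 0 0 0 0 85; -30 0 0 0 0 0 85; -30 0 0 0 0 0 85; -20 0 0 0 0 0 85; 0 0 0 0 0 0 85'
python3 - <<'E'
from h import *; from fit import fitc
info()
s=cams.camera('scene'); W=world(s).reshape(-1,3); W=W[~np.isnan(W[:,0])]
c,a=WOOD; M=np.array([[np.cos(a),np.sin(a)],[-np.sin(a),np.cos(a)]])
for i,(n,r,h0,h1) in enumerate([("cork",.024,.03,.068),("tin",.0285,.034,.076),("jar",.0205,.034,.108),("salt",.022,.03,.078)]):
    lo,_=fitc(W,r,h0,(h0+h1)/2,well(WOOD,i),.04);hi,_=fitc(W,r,(h0+h1)/2,h1,well(WOOD,i),.04);f,k=fitc(W,r,h0,h1,well(WOOD,i),.04)
    m=np.hypot(*(W[:,:2]-f).T)<r; print(n,"rack mm",((M@(f-c))*1000).round(1),"hi-lo mm",((hi-lo)*1000).round(1),"top z",np.percentile(W[m&(W[:,2]<.13),2],99).round(4))
for th,old in(("wooden_spoon_mid",[.654,.239]),("striped_mug_mid",[.484,-.510]),("white_bowl_mid",[.506,.549])):
    W3=world(s)
    o=cams.outline_of("scene",th)[0]; w=W3[o["region"]]; print(th,np.nanmedian(w,0).round(3),"before",old)
cv2.imwrite('pics/s15.png',cv2.resize(s['color'][110:300,150:430],None,fx=2.8,fy=2.8))
E
```

```text
clock: 40.3
position: [0.4294, 0.1027, 0.0453]
ee_rot: [-0.559, -0.433, 0.559, -0.433]
ft_force: [0.2, 1.1, 0.4]
grip_width: 0.997
clock: 41.1
position: [0.4307, 0.1031, 0.2278]
ee_rot: [0.56, 0.432, -0.558, 0.434]
ft_force: [0.2, 0.3, -0.4]
grip_width: 0.994
t 41.1 tcp [0.4307 0.1031 0.2278] w 84.5 F [ 0.2  0.3 -0.4] q [ 0.64 -0.05 -0.93  1.88 -0.04  1.28 -0.54]
tool x [ 0.004 -0.    -1.   ] y [ 0.968 -0.25   0.004]
cork rack mm [  0.5 123. ] hi-lo mm [ 0.7 -1.6] top z 0.1081
tin rack mm [-1.  40.9] hi-lo mm [-0.5  0.2] top z 0.0793
jar rack mm [  0.  -41.2] hi-lo mm [ 1.1 -0.7] top z 0.1143
salt rack mm [   1.3 -123.2] hi-lo mm [ 2.6 -3.9] top z 0.096
wooden_spoon_mid [0.654 0.304 0.009] before [0.654, 0.239]
striped_mug_mid [ 0.483 -0.514  0.057] before [0.484, -0.51]
white_bowl_mid [0.507 0.548 0.032] before [0.506, 0.549]
```

View pics/s15.png

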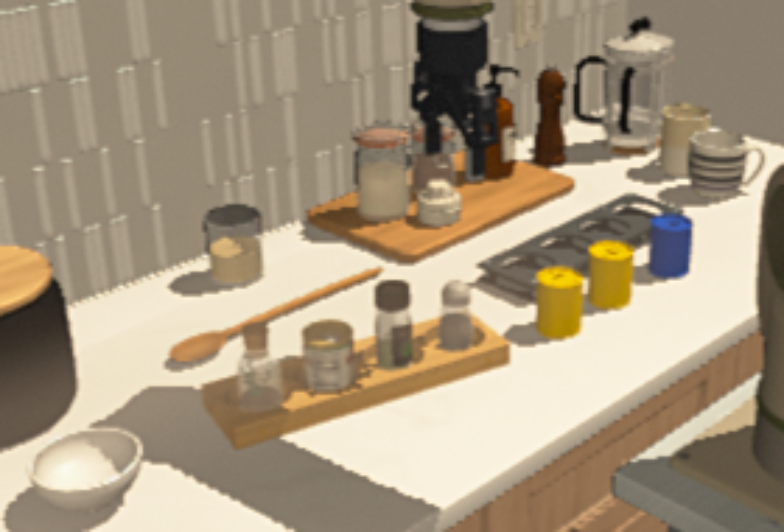

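All four stand upright in the wooden rack, in order. The spoon's median moved because the mask covers part of it: its tip at (380,270) and bowl at (195,345) in the crop match the first image. I'll hand in.

```bash
python3 -m handwheel '0 0 0 0 0 0 85; 0 0 0 0 0 0 85; 0 0 0 0 0 0 85; 0 0 0 0 0 0 85'
python3 -c "
from workcell import hand_in
print(hand_in())"
```

```text
clock: 41.7
position: [0.4293, 0.1027, 0.2251]
ee_rot: [-0.559, -0.433, 0.559, -0.433]
ft_force: [-0.1, -0.2, 0.8]
grip_width: 0.995
the job is handed in; nothing more can be done
None
```

I moved all four seasonings from the steel rack into the wooden rack in the same left-to-right order: cork bottle, food tin, black-cap jar, salt shaker. I handed the job in at about 42 s; it gave no verdict.

**Position and height:** In the last camera check each one was within about 1.5 mm of its well centre. Three of the top heights matched standing on the well floor to about 1.5 mm. The shaker's top read 2 mm low, within the tolerance. All looked upright, the steel rack was empty and the gripper was clear.

**Bystanders:** The mug and bowl readings agreed with the start to within 4 mm. The spoon's reading did not: its network midpoint was 65 mm off along its length. I put this down to the mask covering only part of the spoon, because its tip and bowl looked to be in the same place in the pictures.

**Shaker readings:** The grip read 36–37 mm where 44 mm was expected. The fitted centres of its upper and lower parts differed by about 4–5 mm. I took both as the shaker's shape, since it looked upright in the last picture.

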